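Unclamp the culture chamber and hold its lid half open

ROBOT

A 6-joint arm with a two-finger parallel gripper is mounted at the origin on the work surface. World frame = base frame: x ahead of the robot, y to its left, z up, the work surface at z = 0. Lengths are in m, angles in rad, forces in N, time in s.
With the tool pointing down it reaches from about 0.35 to 0.8 m from the base axis. Payload 7.3 kg.
Tool frame: the origin (TCP) lies on the centre line of the jaws, within the pads' length; the fingertips stand 11 mm ahead of it and the grasp point (between the pads) lies 8 mm behind it; z points along the fingers, y is the direction in which the jaws open and shut (so a half turn about z gives the same grasp; the last joint's range is limited). The gripper opens to 85 mm and grips with 20 to 120 N. Pads are 22 mm wide; open, the fingers measure 114 mm over their backs; the gripper's body (76 mm by 85 mm) begins 54 mm behind the grasp point. The pads swing forward as they close: fully open they stand 13 mm farther back than shut.
Start: joints at [1.147, 0.342, 1.524, -0, 1.275, -0.146], TCP at [0.144, 0.505, 0.242] pointing down, gripper open.
Joint ranges: [-2.53, 2.53], [-0.77, 2.02], [0.04, 2.7], [-1, 4.14], [0.28, 2.66], [-3.11, 3.11]. Speed limits (rad/s): [2.57, 2.57, 3.14, 3.14, 3.14, 3.14].

INTERFACE

Orientations are given as a unit quaternion [x, y, z, w].
In Python, from workcell import env, imaging gives the robot as it stands.
- The arm moves only by the tool send_rows, never from a script. Its argument "rows" is a list of rows, each an object of numbers: "dx", "dy", "dz": the shift along the tool's x, y, z in m; "wx", "wy", "wz": the turn, a rotation vector about the tool's x, y, z in rad; "jaw": the finger opening in m, from 0 to 0.0854. A call has 1 to 5 rows; each row is the pose to reach, as a shift and turn from the pose commanded when the call began, along the tool's axes at that moment; what a row does not reach only later rows make up. A row lasts 1/8 s, in which the tool goes at most 62.5 mm and 10.7 degrees, less where a joint would pass 70% of its speed; a pose out of reach is approached as far as the arm can. A call with a gripper value outside its range is refused whole. The fingers move at their own pace and stop on an object; the grip force is fixed at half the most. Time passes only in rows, so rows that repeat a pose let the fingers close. It gives the time, the measured TCP pose, the force and the opening at its end, in the units of the state.
- env.read_state(): the state, without advancing time (a new reading comes with each control period).
- imaging.grab_frame(name): name is "scene" or "top"; returns a dict with "pixels" (480x640x3 uint8, blue, green, red), "fx", "fy", "cx", "cy" (pixels), "origin" and "rotation" of the camera in the world. Camera axes: x right, y down, z forward; pixel columns grow to the right and rows downward; lengths in m; the calibration is good to about 2 mm. A picture is of the moment at which its call begins. There is no depth.
- env.job_done(): hands the job in, once; it reports no verdict.
The state is a dict: "t": time; "joints": joint angles; "dq": joint speeds; "effort": joint torques, N m; "tcp_pos": TCP position; "tool_rot": TCP orientation; "force": force on the tool from outside, world axes, zero at the start; "torque": the same for the moment, N m; "gripper_width": finger opening in m.
Only numpy, scipy, OpenCV 4.12 (cv2) and the standard library are available. Lean on these libraries where they do the work, as an engineer would, in place of code of your own. Each camera call takes 0.05 s, during which the arm holds its last target.

TASK

The lid of the culture chamber is held shut by the toggle clamp on its front: throw the clamp's blue lever fully back so that the clamp arm stands up clear of the lid, then raise the lid by its black bow handle and keep holding it open at 45 degrees, no wider, like a roof over the open dishes while a colleague reaches in from the side. The lid has no stay and would fall shut, so do not let it drop: finish while still holding the handle. Leave the bottle, the dish stack and the tip box where they stand.

Things in the scene. Friction and masses are not known exactly. Their poses are not given: they have to be found in the camera images.
- chamber: culture chamber, fixed to the bench: white tub 180 (x, front to back) x 260 (y) x 100 high, open dishes inside, clear lid hinged at the back. Origin: centre of the underside; x points from the front (clamp side) to the hinge side, z up. Offsets in brackets below are (x, y, z) in this frame, mm. An aluminium block in the middle of the front wall carries the toggle clamp
- lid (a joint): lid angle, rad: 0 shut, grows as the front edge rises (45 degrees = 0.785). Turns about a level line along y through point lid_hinge. Plate 195 x 266 x 8, top face at z = 111 when shut; 0.4 to 0.7 kg; nearly free hinge, falls shut when let go
- lid_hinge (a point): middle of the lid's hinge line, at (95, 0, 103) of the chamber
- handle_mid (a point): middle of the bar of the lid's black bow handle: round bar 12 thick along the chamber's y, clear for 45 each side of this point, posts at 55 each side. At (-25, 0, 155) with the lid shut: 120 in front of the hinge line, 52 above it; turns with the lid. 38 free between bar and lid; lid's front edge 75 in front of the bar. A pinched bar can turn between the finger pads
- clamp_arm (a joint): angle of the toggle clamp's steel hold-down arm, rad: 0 clamped (level, rubber foot on the lid's front edge), grows as it swings up and back, stop at 1.35 (fully back). Pivot at (-128, 0, 131), foot 50 from it. Only the lever moves it; it stays where it is left. Fully back it reaches z = 190 and its foot points towards the lid, ending at x = -98
- clamp_grip (a point): middle of the clamp lever's blue grip, 13 (x) x 20 (y) x 64 long, 72 along the lever from its pivot. Clamped: lever leans 12 degrees towards the lid, pivot (-124, 0, 151), this point (-109, 0, 222). Push it to the front (-x, away from the lid), 1 to 3 N: it turns 100 degrees and lies down to the front, almost level, pivot then at (-147, 0, 139), this point near (-219, 0, 142)
- media_bottle: bystander: amber bottle with white cap, 64 across, 150 high; origin at the centre of its underside
- dish_stack: bystander: stack of four culture dishes, 90 across, 58 high; origin at the centre of its underside
- tip_box: bystander: blue pipette-tip box with pale top, 84 x 116 x 64 high; origin at the centre of its underside

How it is judged:
By the outcome, as a careful person would: the job done as asked, in the order asked, and still so for the second after the job is handed in, while the arm keeps its last pose, push and grip.
It also fails if it takes over 48 s, if anything falls off the work surface, if the arm or the gripper's body presses on something with over 40 N, if the wrist force passes 120 N, or if a joint passes its speed limit or range.

## Working session

There is one attempt and no reset: what is moved stays moved. The work goes in short steps, Python scripts to look and compute and a tool call to move; the robot and the scene stay as the last step left them, time stands still between calls to the robot, and variables do not carry over. Pictures are saved under pics/ and viewed, and the job is handed in when it is done.

Besides the shell and the picture viewer there is one more tool, called as name(argument=value, ...) on one line, values as JSON. send_rows: Moves the arm, as the interface text tells. Its arguments: {"type":"object","properties":{"rows":{"type":"array"}},"required":["rows"]}

```bash
ls; mkdir -p pics
python3 - <<'E'
from workcell import env, imaging
import cv2
print(env.read_state())
for n in("scene","top"):
    f=imaging.grab_frame(n); cv2.imwrite(f"pics/{n}0.png",f["pixels"]); print(n,f["fx"],f["fy"],f["cx"],f["cy"],f["origin"],f["rotation"])
E
```

```text
pics
{'t': 0.0, 'joints': array([ 1.14699208e+00,  3.42703672e-01,  1.52504251e+00, -1.17102747e-05,
        1.27540790e+00, -1.45988736e-01]), 'dq': array([-1.00958453e-03, -9.91728091e-04, -1.27935151e-03,  1.29698930e-04,
       -5.35521477e-05,  5.63702025e-04]), 'effort': array([ 4.99400339e-04, -4.33672929e+01, -2.46015018e+01, -1.47221813e-04,
        7.90809077e-03,  5.04613823e-06]), 'tcp_pos': array([0.14379457, 0.5045091 , 0.24162694]), 'tool_rot': array([ 1.38459737e-01,  9.90367756e-01, -7.50818047e-04, -2.14051548e-04]), 'force': array([ 0.11499856, -0.29994384, -0.57262986]), 'torque': array([ 0.02758404,  0.01650603, -0.03618404]), 'gripper_width': 0.08552718669153632}
scene 531.0129621201074 531.0129621201074 320.1874124309931 245.59916390406156 [1.29482225 0.15220738 0.81800783] [ 0.58486     0.71120573 -0.30132967 -0.24764009]
top 608.9627717045774 608.9627717045774 317.58340903179595 236.56451851046796 [0.46665823 0.04567192 1.14154615] [ 0.71146031 -0.69771737  0.06746998 -0.04962368]
```

View pics/scene0.png

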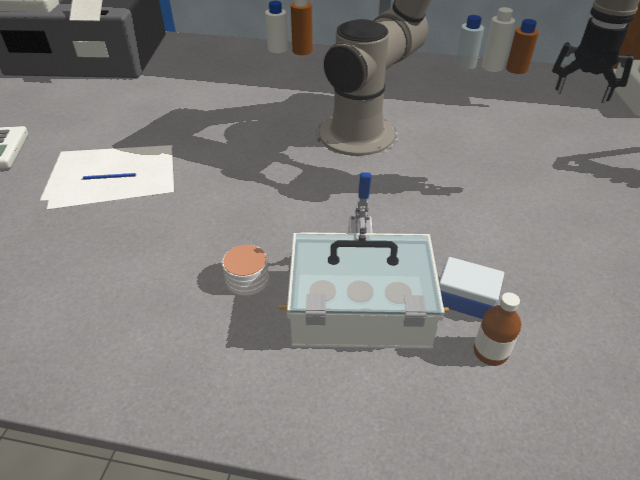

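View pics/top0.png

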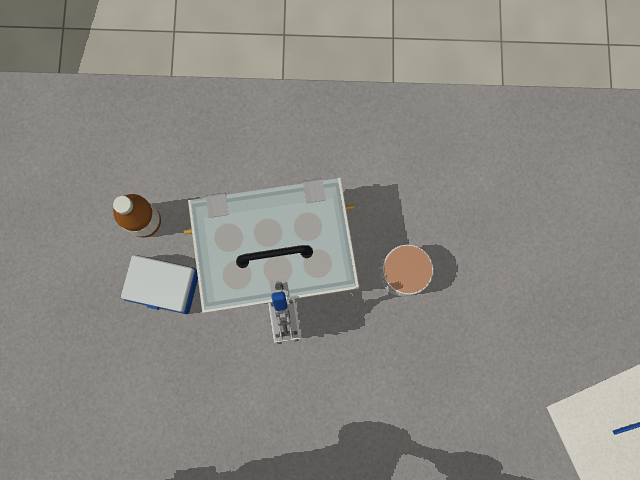

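The top view shows the chamber with its handle bar from (242,261) to (307,252), the blue grip at about (279,301), and the clamp facing the robot. In the scene view, the bar runs (333,243)-(393,244) and the grip is at (365,185). Next I'll measure these.

```bash
cat > h.py <<'E'
import numpy as np, cv2
from scipy.spatial.transform import Rotation as R
from workcell import env, imaging
def ray(f,uv):
    d=np.array([(uv[0]-f["cx"])/f["fx"],(uv[1]-f["cy"])/f["fy"],1.]); d=R.from_quat(f["rotation"]).apply(d)
    return np.array(f["origin"]),d/np.linalg.norm(d)
def tri(a,b):
    (o,d),(p,e)=a,b
    s=np.linalg.lstsq(np.c_[d,-e],p-o,rcond=None)[0]
    x,y=o+s[0]*d,p+s[1]*e
    return (x+y)/2,np.linalg.norm(x-y)
def plane(f,uv,z):
    o,d=ray(f,uv); return o+d*(z-o[2])/d[2]
def proj(f,P):
    q=R.from_quat(f["rotation"]).inv().apply(np.asarray(P)-f["origin"])
    return np.array([f["fx"]*q[...,0]/q[...,2]+f["cx"],f["fy"]*q[...,1]/q[...,2]+f["cy"]]).T
def comps(m,box,minA=15):
    x0,y0,x1,y1=box; k=np.zeros_like(m); k[y0:y1,x0:x1]=m[y0:y1,x0:x1]
    c,_=cv2.findContours(k,cv2.RETR_EXTERNAL,cv2.CHAIN_APPROX_NONE)
    return sorted([q for q in c if cv2.contourArea(q)>minA],key=cv2.contourArea)[::-1]
E
python3 - <<'E'
from h import *
F={n:imaging.grab_frame(n) for n in("scene","top")}
B={"scene":((320,160,410,275),(340,160,390,210)),"top":((225,235,325,275),(265,285,295,320))}
out={}
for n,f in F.items():
    p=f["pixels"].astype(int)
    dark=((p.max(2)<60)*255).astype(np.uint8)
    blue=((p[...,0]>p[...,2]+60)*255).astype(np.uint8)
    for nm,m,b in(("dark",dark,B[n][0]),("blue",blue,B[n][1])):
        for c in comps(m,b)[:3]:
            r=cv2.minAreaRect(c); print(n,nm,cv2.contourArea(c),np.round(r[0],1),np.round(r[1],1),cv2.boundingRect(c),np.round(cv2.boxPoints(r)).tolist())
    big=cv2.resize(f["pixels"][150:360,(270 if n=="scene" else 170):(470 if n=="scene" else 370)],None,fx=2.8,fy=2.8,interpolation=cv2.INTER_CUBIC)
    cv2.imwrite(f"pics/{n}z.png",big)
E
```

```text
scene dark 475.0 [362.6 250.3] [69.  26.5] (328, 237, 70, 28) [[328.0, 263.0], [328.0, 236.0], [397.0, 238.0], [397.0, 264.0]]
scene blue 34.5 [365.5 175. ] [4. 9.] (361, 173, 10, 5) [[361.0, 173.0], [370.0, 173.0], [370.0, 177.0], [361.0, 177.0]]
top dark 539.0 [274.  255.8] [13.  76.9] (236, 246, 77, 22) [[235.0, 255.0], [311.0, 243.0], [313.0, 256.0], [237.0, 268.0]]
top blue 197.0 [279.  300.9] [17.8 12.9] (272, 292, 15, 19) [[271.0, 293.0], [284.0, 291.0], [287.0, 308.0], [274.0, 311.0]]
```

View pics/scenez.png

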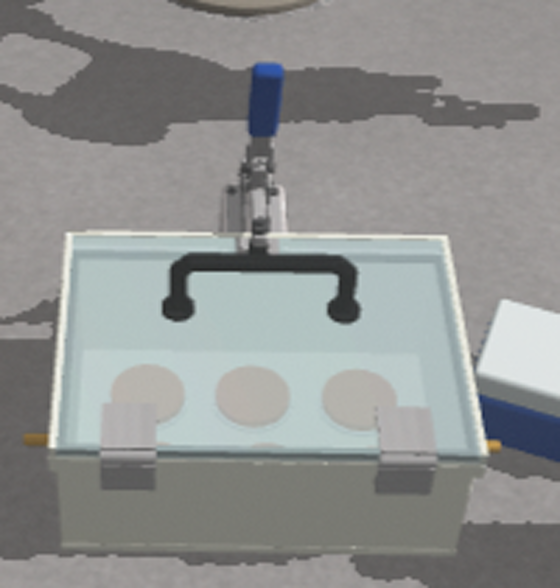

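View pics/topz.png

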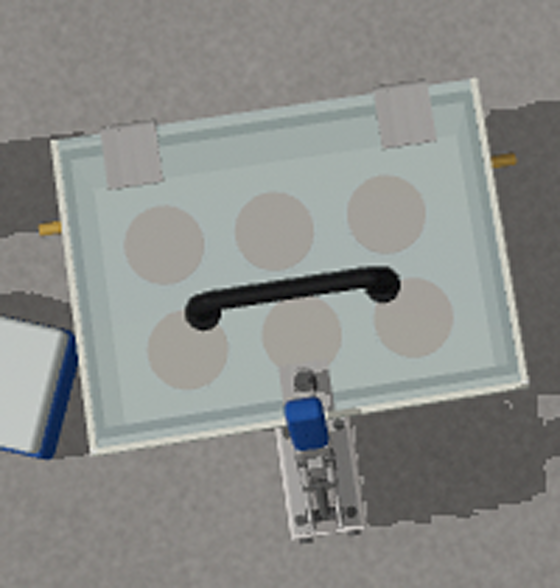

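Run:
```python
from h import *
s=imaging.grab_frame("scene");t=imaging.grab_frame("top")
S=lambda u,v:ray(s,(u/2.8+270,v/2.8+150)); T=lambda u,v:ray(t,(u/2.8+170,v/2.8+150))
print("mid",tri(S(263,263),T(294,289)))
L=tri(S(350,265),T(200,302));Rr=tri(S(178,263),T(388,278));print("ends +y,-y",L,Rr, np.linalg.norm(L[0]-Rr[0]))
d=L[0]-Rr[0]; print("yaw bar",np.arctan2(-d[0],d[1]))
print("griptop",tri(S(269,70),T(304,420)))
# rim corners at z~.1 : hinge side/front
for z in(.1,.111):
  P=[plane(t,(u/2.8+170,v/2.8+150),z)for u,v in((54,142),(476,80),(525,383),(92,453))]
  P=np.array(P);print(np.round(P,4)); 
  e=P[0]-P[1];g=P[3]-P[2];h=P[0]-P[3];i=P[1]-P[2]
  print("yaws",np.arctan2(-e[0],e[1]),np.arctan2(-g[0],g[1]),np.arctan2(h[1],h[0]),np.arctan2(i[1],i[0]),[np.linalg.norm(q) for q in(e,g,h,i)],P.mean(0))
```

```text
mid (array([0.60285371, 0.09368358, 0.15372902]), np.float64(0.004933797132844171))
ends +y,-y (array([0.59411283, 0.14847732, 0.15378338]), np.float64(0.005676659982377796)) (array([0.61075597, 0.03921925, 0.1511948 ]), np.float64(0.005546426203463958)) 0.11054872233682375
yaw bar 0.15116662038830084
griptop (array([0.52118937, 0.08167858, 0.24600538]), np.float64(0.003845301502926071))
[[ 0.6997  0.2454  0.1   ]
 [ 0.7458 -0.017   0.1   ]
 [ 0.5554 -0.0491  0.1   ]
 [ 0.508   0.2126  0.1   ]]
yaws 0.17413648079483535 0.1791425502290272 0.16946610898395284 0.16741486264106517 [np.float64(0.2663980253442468), np.float64(0.26601153614339784), np.float64(0.19440121271119432), np.float64(0.19307178737085168)] [0.62724426 0.09798335 0.1       ]
[[ 0.6972  0.2433  0.111 ]
 [ 0.7429 -0.0163  0.111 ]
 [ 0.5545 -0.0481  0.111 ]
 [ 0.5076  0.2109  0.111 ]]
yaws 0.17413648079483535 0.17914255022902745 0.16946610898395253 0.1674148626410653 [np.float64(0.26358453667778164), np.float64(0.2632021292751552), np.float64(0.19234809836095376), np.float64(0.19103271337666528)] [0.62554827 0.09743087 0.111     ]
```

```bash
cat >> h.py <<'E'
O=np.array([.628,.0975,0.]); YAW=.17
CH=R.from_euler("z",YAW)
def w(c): return O+CH.apply(np.array(c)/1000.)
ux=CH.apply([1,0,0])
# tool: z down, y along +ux, x = y x z
TY=ux; TZ=np.array([0,0,-1.]); TX=np.cross(TY,TZ); RT=R.from_matrix(np.c_[TX,TY,TZ])
def rows(targets,rot=RT):
    s=env.read_state(); A=R.from_quat(s["tool_rot"])
    print("t",round(s["t"],2),"tcp",np.round(s["tcp_pos"],4),"chamber",np.round(CH.inv().apply(s["tcp_pos"]-O)*1000,1),"F",np.round(s["force"],1))
    for p in targets:
        print(np.round(A.inv().apply(p-s["tcp_pos"]),4).tolist(),np.round((A.inv()*rot).as_rotvec(),3).tolist())
E
python3 - <<'E'
from h import *
rows([w((-70,0,310)),w((-70,0,243))])
E
```

```text
t 0.3 tcp [0.1439 0.5048 0.2421] chamber [-408.2  483.3  242.1] F [-0.   0.2  0.3]
[-0.5141, -0.2892, -0.0678] [-0.0, 0.0, 1.123]
[-0.5141, -0.2892, -0.0008] [-0.0, 0.0, 1.123]
```

send_rows(rows=[{"dz": -0.05, "dx": -0.02, "dy": -0.01, "jaw": 0}, {"dz": -0.07, "dx": -0.07, "dy": -0.04, "wz": 0.18, "jaw": 0}, {"dz": -0.07, "dx": -0.12, "dy": -0.07, "wz": 0.36, "jaw": 0}, {"dz": -0.07, "dx": -0.17, "dy": -0.096, "wz": 0.54, "jaw": 0}, {"dz": -0.07, "dx": -0.22, "dy": -0.124, "wz": 0.72, "jaw": 0}])

```text
schema error: expected keys dx, dy, dz, wx, wy, wz, jaw
```

Run:
```python
from h import *
rows([w((-70,0,310)),w((-70,0,243))])
```

```text
t 0.3 tcp [0.1439 0.5048 0.2421] chamber [-408.2  483.3  242.1] F [-0.   0.2  0.3]
[-0.5141, -0.2892, -0.0678] [-0.0, 0.0, 1.123]
[-0.5141, -0.2892, -0.0008] [-0.0, 0.0, 1.123]
```

send_rows(rows=[{"dx": -0.02, "dy": -0.01, "dz": -0.05, "wx": 0, "wy": 0, "wz": 0, "jaw": 0}, {"dx": -0.07, "dy": -0.04, "dz": -0.07, "wx": 0, "wy": 0, "wz": 0.18, "jaw": 0}, {"dx": -0.12, "dy": -0.07, "dz": -0.07, "wx": 0, "wy": 0, "wz": 0.36, "jaw": 0}, {"dx": -0.17, "dy": -0.096, "dz": -0.07, "wx": 0, "wy": 0, "wz": 0.54, "jaw": 0}, {"dx": -0.22, "dy": -0.124, "dz": -0.07, "wx": 0, "wy": 0, "wz": 0.72, "jaw": 0}])

```text
t: 0.92
tcp_pos: [0.3226, 0.324, 0.3125]
tool_rot: [0.481, 0.877, 0.0, 0.0]
force: [0.7, 0.5, -0.5]
gripper_width: -0.0002
```

Run:
```python
from h import *
rows([w((-70,0,310)),w((-70,0,243))])
```

```text
t 0.93 tcp [0.3226 0.324  0.3125] chamber [-262.7  274.9  312.5] F [ 0.7  0.5 -0.5]
[-0.328, 0.0713, 0.0025] [0.001, -0.0, 0.397]
[-0.328, 0.0713, 0.0695] [0.001, -0.0, 0.397]
```

send_rows(rows=[{"dx": -0.06, "dy": 0.013, "dz": 0, "wx": 0, "wy": 0, "wz": 0.15, "jaw": 0}, {"dx": -0.12, "dy": 0.026, "dz": 0, "wx": 0, "wy": 0, "wz": 0.3, "jaw": 0}, {"dx": -0.18, "dy": 0.039, "dz": 0, "wx": 0, "wy": 0, "wz": 0.4, "jaw": 0}, {"dx": -0.24, "dy": 0.052, "dz": 0, "wx": 0, "wy": 0, "wz": 0.397, "jaw": 0}, {"dx": -0.3, "dy": 0.065, "dz": 0, "wx": 0, "wy": 0, "wz": 0.397, "jaw": 0}])

```text
t: 1.55
tcp_pos: [0.54, 0.1068, 0.3123]
tool_rot: [0.642, 0.766, 0.0, 0.0]
force: [-0.4, -0.1, 0.7]
gripper_width: 0.0003
```

Run:
```python
from h import *
rows([w((-70,0,310)),w((-70,0,243))])
```

```text
t 1.55 tcp [0.54   0.1068 0.3123] chamber [-85.2  24.1 312.3] F [-0.4 -0.1  0.7]
[-0.0241, 0.015, 0.0023] [0.0, -0.0, 0.006]
[-0.0242, 0.015, 0.0693] [0.0, -0.0, 0.006]
```

send_rows(rows=[{"dx": -0.024, "dy": 0.017, "dz": 0, "wx": 0, "wy": 0, "wz": 0.006, "jaw": 0}, {"dx": -0.024, "dy": 0.017, "dz": 0.03, "wx": 0, "wy": 0, "wz": 0.006, "jaw": 0}, {"dx": -0.024, "dy": 0.017, "dz": 0.068, "wx": 0, "wy": 0, "wz": 0.006, "jaw": 0}, {"dx": -0.024, "dy": 0.017, "dz": 0.068, "wx": 0, "wy": 0, "wz": 0.006, "jaw": 0}])

```text
t: 2.05
tcp_pos: [0.5582, 0.0876, 0.2417]
tool_rot: [0.645, 0.765, -0.002, -0.002]
force: [0.9, -0.5, 0.2]
gripper_width: -0.0001
```

Run:
```python
from h import *
rows([w((-70,0,243))])
a=imaging.grab_frame("scene")["pixels"][100:300,240:500];b=imaging.grab_frame("top")["pixels"][150:350,150:410]
cv2.imwrite("pics/c1.png",cv2.resize(np.vstack([a,b]),None,fx=1.5,fy=1.5) if 0 else cv2.resize(np.hstack([a,b]),(800,308)))
```

```text
t 2.05 tcp [0.5582 0.0876 0.2417] chamber [-70.5   2.1 241.7] F [ 0.9 -0.5  0.2]
[-0.0021, 0.0005, -0.0013] [-0.006, -0.001, -0.0]
```

View pics/c1.png

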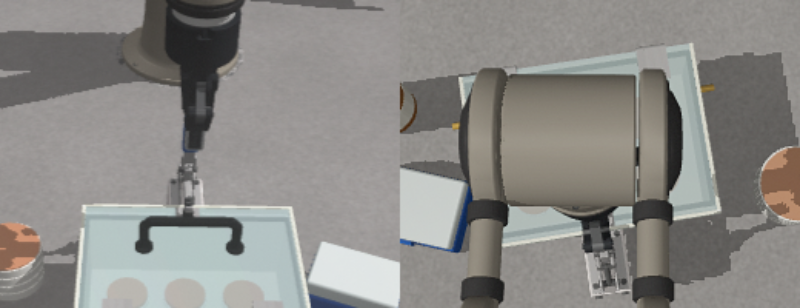

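Run:
```python
from h import *
f=imaging.grab_frame("scene")
print(proj(f,np.array([w((-70,2,232)),w((-70,2,252)),w((-102,0,253)),w((-109,0,222)),w((-25,0,155))])))
print("target px of crop finger tip ~ (198/1.54+240,120/1.54+100)=",198/1.54+240,120/1.54+100)
# path
for th in range(0,97,8):
    a=np.radians(th); k=(th+12)/100
    P=np.array([-124-23*k,151-12*k]); C=P+82*np.array([-np.sin(a),np.cos(a)])+6.5*np.array([np.cos(a),np.sin(a)])
    print(th,np.round(C,1))
```

```text
[[365.03927714 194.3413051 ]
 [365.71392334 185.2895934 ]
 [363.95259216 173.77069504]
 [362.85070436 185.25882576]
 [362.33034547 243.53153914]]
target px of crop finger tip ~ (198/1.54+240,120/1.54+100)= 368.57142857142856 177.9220779220779
0 [-120.3  231.6]
8 [-133.6  230.7]
16 [-146.8  228.3]
24 [-159.7  224.2]
32 [-172.1  218.7]
40 [-183.7  211.8]
48 [-194.4  203.5]
56 [-204.   194.1]
64 [-212.3  183.7]
72 [-219.3  172.4]
80 [-224.8  160.6]
88 [-228.7  148.4]
96 [-231.1  135.9]
```

send_rows(rows=[{"dx": 0, "dy": -0.012, "dz": 0, "wx": 0, "wy": 0, "wz": 0, "jaw": 0}, {"dx": 0, "dy": -0.024, "dz": 0, "wx": 0, "wy": 0, "wz": 0, "jaw": 0}, {"dx": 0, "dy": -0.036, "dz": 0, "wx": 0, "wy": 0, "wz": 0, "jaw": 0}, {"dx": 0, "dy": -0.05, "dz": 0, "wx": 0, "wy": 0, "wz": 0, "jaw": 0}, {"dx": 0, "dy": -0.063, "dz": 0.003, "wx": 0, "wy": 0, "wz": 0, "jaw": 0}])

```text
t: 2.82
tcp_pos: [0.4967, 0.077, 0.2418]
tool_rot: [0.645, 0.765, 0.0, 0.0]
force: [-0.1, 0.2, 0.6]
gripper_width: -0.0001
```

Run:
```python
from h import *
rows([w((c+14,2,z+11)) for c,z in((-160,224),(-172,219),(-184,212),(-194,203.5),(-204,194))])
a=imaging.grab_frame("scene")["pixels"][100:300,240:500];b=imaging.grab_frame("top")["pixels"][150:350,150:410]
cv2.imwrite("pics/c2.png",cv2.resize(np.hstack([a,b]),(800,308)))
```

```text
t 2.83 tcp [0.4967 0.077  0.2418] chamber [-132.9    2.   241.8] F [-0.1  0.2  0.6]
[-0.0, -0.0131, 0.0068] [0.001, 0.0, 0.0]
[-0.0, -0.0251, 0.0118] [0.001, 0.0, 0.0]
[-0.0, -0.0371, 0.0188] [0.001, 0.0, 0.0]
[-0.0, -0.0471, 0.0272] [0.001, 0.0, 0.0]
[-0.0, -0.0571, 0.0367] [0.001, 0.0, 0.0]
```

View pics/c2.png

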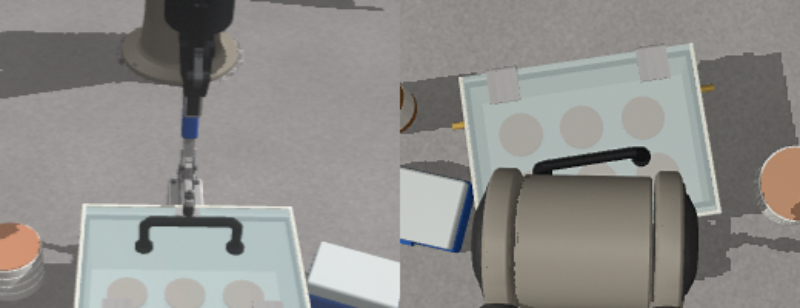

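send_rows(rows=[{"dx": 0, "dy": -0.013, "dz": 0.007, "wx": 0, "wy": 0, "wz": 0, "jaw": 0}, {"dx": 0, "dy": -0.025, "dz": 0.012, "wx": 0, "wy": 0, "wz": 0, "jaw": 0}, {"dx": 0, "dy": -0.037, "dz": 0.019, "wx": 0, "wy": 0, "wz": 0, "jaw": 0}, {"dx": 0, "dy": -0.047, "dz": 0.027, "wx": 0, "wy": 0, "wz": 0, "jaw": 0}, {"dx": 0, "dy": -0.057, "dz": 0.037, "wx": 0, "wy": 0, "wz": 0, "jaw": 0}])

```text
t: 3.55
tcp_pos: [0.4414, 0.0675, 0.2044]
tool_rot: [0.645, 0.765, 0.0, 0.0]
force: [0.2, 0.3, 0.0]
gripper_width: -0.0002
```

Run:
```python
from h import *
rows([w((c+14,2,z+11)) for c,z in((-212,184),(-219,172),(-225,160.5),(-229,148),(-230,144))])
a=imaging.grab_frame("scene")["pixels"][100:300,240:500];b=imaging.grab_frame("top")["pixels"][150:350,150:410]
cv2.imwrite("pics/c3.png",cv2.resize(np.hstack([a,b]),(800,308)))
```

```text
t 3.55 tcp [0.4414 0.0675 0.2044] chamber [-189.     2.   204.4] F [0.2 0.3 0. ]
[0.0, -0.009, 0.0094] [0.001, 0.0, 0.0]
[0.0, -0.016, 0.0214] [0.001, 0.0, 0.0]
[0.0, -0.022, 0.0329] [0.001, 0.0, 0.0]
[0.0, -0.026, 0.0454] [0.001, 0.0, 0.0]
[0.0, -0.027, 0.0494] [0.001, 0.0, 0.0]
```

View pics/c3.png

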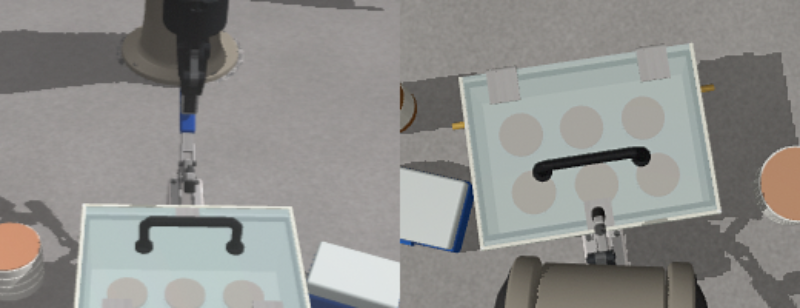

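send_rows(rows=[{"dx": 0, "dy": -0.009, "dz": 0.009, "wx": 0, "wy": 0, "wz": 0, "jaw": 0}, {"dx": 0, "dy": -0.016, "dz": 0.021, "wx": 0, "wy": 0, "wz": 0, "jaw": 0}, {"dx": 0, "dy": -0.022, "dz": 0.033, "wx": 0, "wy": 0, "wz": 0, "jaw": 0}, {"dx": 0, "dy": -0.025, "dz": 0.041, "wx": 0, "wy": 0, "wz": 0, "jaw": 0}, {"dx": 0, "dy": -0.025, "dz": 0.045, "wx": 0, "wy": 0, "wz": 0, "jaw": 0}])

```text
t: 4.28
tcp_pos: [0.4167, 0.0633, 0.159]
tool_rot: [0.645, 0.765, -0.0, -0.0]
force: [-2.2, 0.3, 3.0]
gripper_width: 0.0001
```

Run:
```python
from h import *
rows([w((-216,2,159))])
a=imaging.grab_frame("scene")["pixels"][100:300,240:500];b=imaging.grab_frame("top")["pixels"][200:400,150:410]
cv2.imwrite("pics/c4.png",cv2.resize(np.hstack([a,b]),(800,308)))
```

```text
t 4.28 tcp [0.4167 0.0633 0.159 ] chamber [-214.    2.  159.] F [-2.2  0.3  3. ]
[-0.0, -0.002, 0.0] [-0.0, -0.0, -0.0]
```

View pics/c4.png

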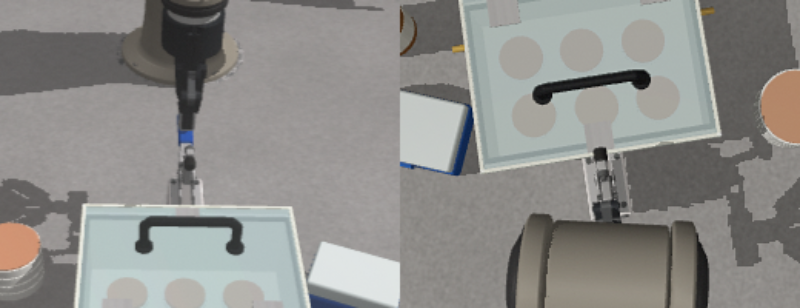

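send_rows(rows=[{"dx": 0, "dy": 0, "dz": 0.002, "wx": 0, "wy": 0, "wz": 0, "jaw": 0}, {"dx": 0, "dy": 0, "dz": 0.004, "wx": 0, "wy": 0, "wz": 0, "jaw": 0}, {"dx": 0, "dy": 0, "dz": 0.004, "wx": 0, "wy": 0, "wz": 0, "jaw": 0}])

```text
t: 4.75
tcp_pos: [0.4167, 0.0632, 0.1561]
tool_rot: [0.644, 0.765, -0.0, 0.0]
force: [-6.1, -0.3, 11.2]
gripper_width: 0.0003
```

send_rows(rows=[{"dx": 0, "dy": 0, "dz": 0.002, "wx": 0, "wy": 0, "wz": 0, "jaw": 0}, {"dx": 0, "dy": 0, "dz": 0.002, "wx": 0, "wy": 0, "wz": 0, "jaw": 0}])

```text
t: 5.0
tcp_pos: [0.4165, 0.0632, 0.1546]
tool_rot: [0.644, 0.765, -0.0, 0.0]
force: [-7.5, -1.4, 17.8]
gripper_width: -0.0001
```

send_rows(rows=[{"dx": 0, "dy": 0, "dz": -0.05, "wx": 0, "wy": 0, "wz": 0, "jaw": 0}, {"dx": 0, "dy": 0, "dz": -0.1, "wx": 0, "wy": 0, "wz": 0, "jaw": 0.02}, {"dx": 0, "dy": 0, "dz": -0.15, "wx": 0, "wy": 0, "wz": 0, "jaw": 0.05}])

```text
t: 5.38
tcp_pos: [0.4169, 0.0633, 0.3052]
tool_rot: [0.645, 0.765, 0.0, 0.0]
force: [0.9, 0.3, -0.4]
gripper_width: 0.0357
```

Run:
```python
from h import *
rows([w((-25,1,300)),w((-25,1,163))])
a=imaging.grab_frame("scene")["pixels"][100:300,240:500];b=imaging.grab_frame("top")["pixels"][200:400,150:410]
cv2.imwrite("pics/c5.png",cv2.resize(np.hstack([a,b]),(800,308)))
```

```text
t 5.38 tcp [0.4169 0.0633 0.3052] chamber [-213.8    2.   305.2] F [ 0.9  0.3 -0.4]
[-0.001, 0.1888, 0.0054] [0.001, 0.0, 0.0]
[-0.001, 0.1886, 0.1424] [0.001, 0.0, 0.0]
```

View pics/c5.png

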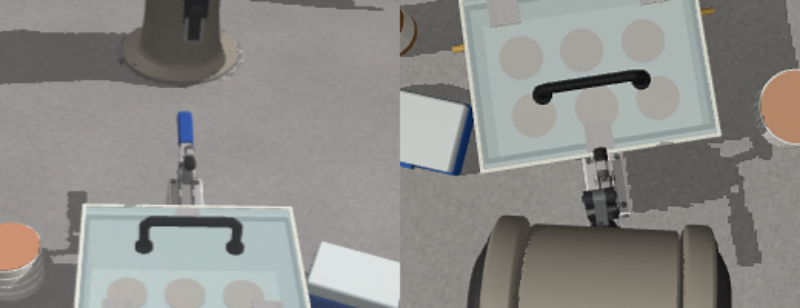

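Run:
```python
from h import *
f=imaging.grab_frame("scene");p=f["pixels"].astype(int)
m=((p[...,0]>p[...,2]+50)*255).astype(np.uint8)
for c in comps(m,(340,150,390,220)): print(cv2.boundingRect(c))
def lev(th,s):
    a=np.radians(th);k=(th+12)/100
    return w((-124-23*k-s*np.sin(a),2,151-12*k+s*np.cos(a)))
for th in(78,83,88): print(th,np.round(proj(f,np.array([lev(th,104),lev(th,72),lev(th,40)])),1).tolist())
for a in(1.1,1.2,1.35): print(a,proj(f,w((-128+50*np.cos(a),2,131+50*np.sin(a)))))
cv2.imwrite("pics/c6.png",cv2.resize(f["pixels"][160:250,320:410],None,fx=6,fy=6,interpolation=cv2.INTER_CUBIC))
```

```text
(356, 173, 10, 20)
78 [[360.0, 167.9], [360.3, 179.5], [360.6, 191.5]]
83 [[359.8, 170.9], [360.1, 181.5], [360.5, 192.6]]
88 [[359.5, 174.0], [359.9, 183.7], [360.3, 193.7]]
1.1 [362.60599758 206.13478026]
1.2 [362.58631279 203.7490418 ]
1.35 [362.52565118 200.43891387]
```

View pics/c6.png

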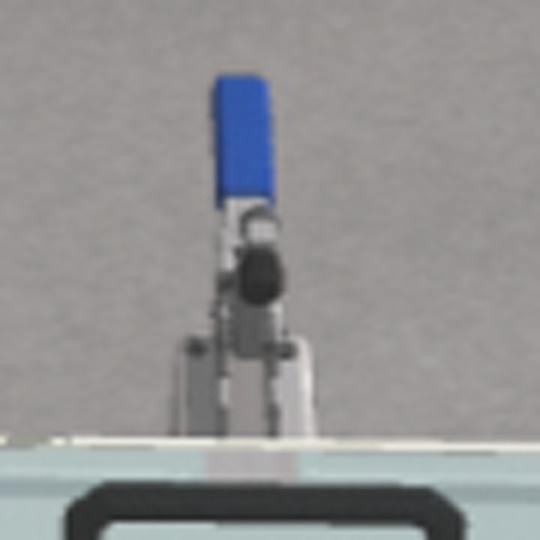

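send_rows(rows=[{"dx": 0, "dy": 0.05, "dz": 0, "wx": 0, "wy": 0, "wz": 0, "jaw": 0.05}, {"dx": 0, "dy": 0.1, "dz": 0, "wx": 0, "wy": 0, "wz": 0, "jaw": 0.05}, {"dx": 0, "dy": 0.15, "dz": 0, "wx": 0, "wy": 0, "wz": 0, "jaw": 0.05}, {"dx": 0, "dy": 0.188, "dz": 0.02, "wx": 0, "wy": 0, "wz": 0, "jaw": 0.05}, {"dx": 0, "dy": 0.188, "dz": 0.06, "wx": 0, "wy": 0, "wz": 0, "jaw": 0.05}])

```text
t: 6.15
tcp_pos: [0.6045, 0.0954, 0.2408]
tool_rot: [0.644, 0.765, 0.0, 0.0]
force: [-0.0, 0.2, 0.7]
gripper_width: 0.0498
```

Run:
```python
from h import *
rows([w((-25,1,200)),w((-25,1,147))])
f=imaging.grab_frame("scene")
cv2.imwrite("pics/c7.png",cv2.resize(f["pixels"][130:290,270:470],None,fx=3,fy=3,interpolation=cv2.INTER_CUBIC))
```

```text
t 6.15 tcp [0.6045 0.0954 0.2408] chamber [-23.5   1.9 240.8] F [-0.   0.2  0.7]
[-0.0009, -0.0015, 0.0408] [0.001, -0.0, 0.0]
[-0.0009, -0.0016, 0.0938] [0.001, -0.0, 0.0]
```

View pics/c7.png

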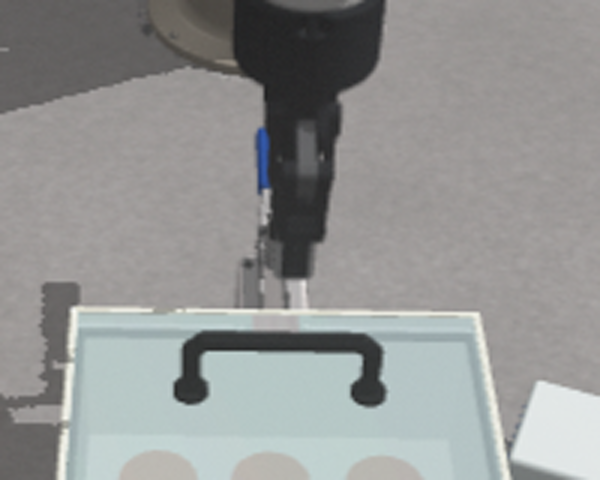

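Fingertips at about (297,280) in the zoom, above the bar centre at (283,343), offset a few mm in y, which is harmless. Descending.

send_rows(rows=[{"dx": 0.002, "dy": -0.001, "dz": 0.04, "wx": 0, "wy": 0, "wz": 0, "jaw": 0.05}, {"dx": 0.002, "dy": -0.001, "dz": 0.065, "wx": 0, "wy": 0, "wz": 0, "jaw": 0.05}, {"dx": 0.002, "dy": -0.001, "dz": 0.085, "wx": 0, "wy": 0, "wz": 0, "jaw": 0.05}, {"dx": 0.002, "dy": -0.001, "dz": 0.094, "wx": 0, "wy": 0, "wz": 0, "jaw": 0.05}, {"dx": 0.002, "dy": -0.001, "dz": 0.094, "wx": 0, "wy": 0, "wz": 0, "jaw": 0.05}])

```text
t: 6.82
tcp_pos: [0.6004, 0.0969, 0.1488]
tool_rot: [0.645, 0.765, -0.0, -0.001]
force: [0.8, -0.2, 0.4]
gripper_width: 0.0498
```

Run:
```python
from h import *
rows([w((-25,1,147))])
f=imaging.grab_frame("scene")
cv2.imwrite("pics/c8.png",cv2.resize(f["pixels"][130:290,270:470],None,fx=3,fy=3,interpolation=cv2.INTER_CUBIC))
```

```text
t 6.83 tcp [0.6004 0.0969 0.1488] chamber [-27.3   4.1 148.8] F [ 0.8 -0.2  0.4]
[-0.0031, 0.0023, 0.0018] [-0.001, -0.0, -0.0]
```

View pics/c8.png

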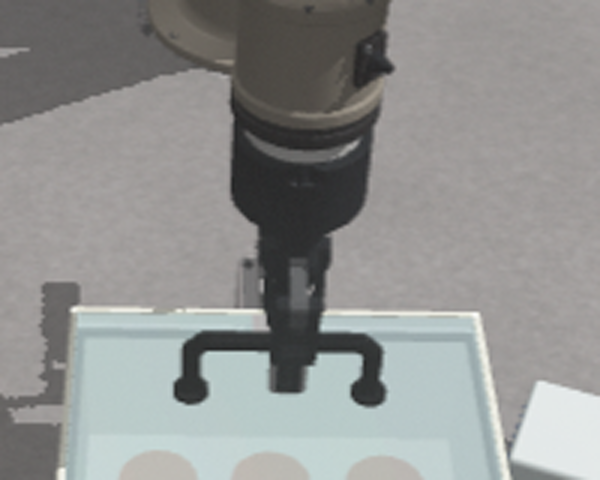

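send_rows(rows=[{"dx": 0, "dy": 0.002, "dz": 0.001, "wx": 0, "wy": 0, "wz": 0, "jaw": 0}, {"dx": 0, "dy": 0.002, "dz": 0.001, "wx": 0, "wy": 0, "wz": 0, "jaw": 0}, {"dx": 0, "dy": 0.002, "dz": 0.001, "wx": 0, "wy": 0, "wz": 0, "jaw": 0}, {"dx": 0, "dy": 0.002, "dz": 0.001, "wx": 0, "wy": 0, "wz": 0, "jaw": 0}])

```text
t: 7.38
tcp_pos: [0.6025, 0.0972, 0.1491]
tool_rot: [0.644, 0.765, -0.0, 0.0]
force: [-3.7, -1.4, 5.6]
gripper_width: 0.0101
```

Run:
```python
from h import *
rows([w((-25,1,147))]); s=env.read_state(); print(CH.inv().apply(s["force"]),s["torque"],s["gripper_width"])
```

```text
t 7.38 tcp [0.6025 0.0972 0.1491] chamber [-25.2   4.  149.1] F [-3.7 -1.4  5.6]
[-0.003, 0.0002, 0.0021] [-0.0, 0.0, 0.0]
[-3.8780607  -0.70483309  5.64078168] [-0.132852    0.6591804   0.04018964] 0.010143994745421792
```

Run:
```python
import numpy as np
for d in [3,7,11,15,19,23,27,31,35,39,42,43,44,45]:
    a=np.radians(d);c,s=np.cos(a),np.sin(a)
    print(d,round(-120*c+52*s+120,1),round(120*s+52*c-52,1))
```

```text
3 2.9 6.2
7 7.2 14.2
11 12.1 21.9
15 17.5 29.3
19 23.5 36.2
23 29.9 42.8
27 36.7 48.8
31 43.9 54.4
35 51.5 59.4
39 59.5 63.9
42 65.6 66.9
43 67.7 67.9
44 69.8 68.8
45 71.9 69.6
```

send_rows(rows=[{"dx": 0, "dy": 0.003, "dz": -0.006, "wx": 0, "wy": 0, "wz": 0, "jaw": 0}, {"dx": 0, "dy": 0.007, "dz": -0.014, "wx": 0, "wy": 0, "wz": 0, "jaw": 0}, {"dx": 0, "dy": 0.012, "dz": -0.022, "wx": 0, "wy": 0, "wz": 0, "jaw": 0}, {"dx": 0, "dy": 0.0175, "dz": -0.029, "wx": 0, "wy": 0, "wz": 0, "jaw": 0}, {"dx": 0, "dy": 0.0235, "dz": -0.036, "wx": 0, "wy": 0, "wz": 0, "jaw": 0}])

```text
t: 8.0
tcp_pos: [0.623, 0.1008, 0.1838]
tool_rot: [0.644, 0.765, -0.003, -0.003]
force: [-15.4, -3.8, 3.8]
gripper_width: 0.01
```

Run:
```python
from h import *
base=np.array([-25.2,4,149.1]);rows([w(base+[x,0,z]) for x,z in((29.9,42.8),(36.7,48.8),(43.9,54.4),(51.5,59.4),(59.5,63.9))])
s=env.read_state(); print(CH.inv().apply(s["force"]),s["torque"],s["gripper_width"])
f=imaging.grab_frame("scene")
cv2.imwrite("pics/c9.png",cv2.resize(f["pixels"][100:360,220:520],None,fx=2.3,fy=2.3,interpolation=cv2.INTER_CUBIC))
```

```text
t 8.0 tcp [0.623  0.1008 0.1838] chamber [ -4.4   4.1 183.8] F [-15.4  -3.8   3.8]
[-0.0001, 0.009, -0.0082] [-0.009, -0.0, 0.0]
[-0.0001, 0.0157, -0.0142] [-0.009, -0.0, 0.0]
[-0.0001, 0.0229, -0.0199] [-0.009, -0.0, 0.0]
[-0.0001, 0.0304, -0.025] [-0.009, -0.0, 0.0]
[-0.0001, 0.0384, -0.0295] [-0.009, -0.0, 0.0]
[-15.80823927  -1.16124527   3.77532143] [-0.55490134  2.59838472  0.03139558] 0.010003259585563884
```

View pics/c9.png

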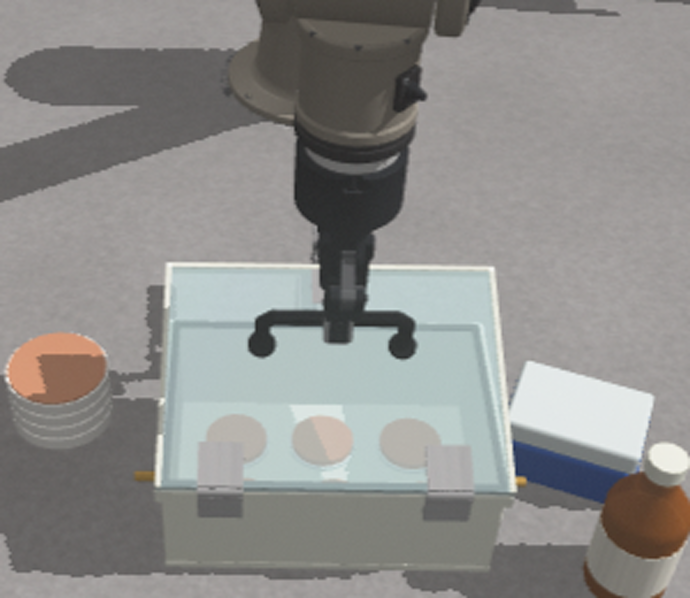

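send_rows(rows=[{"dx": 0, "dy": -0.001, "dz": -0.001, "wx": 0, "wy": 0, "wz": 0, "jaw": 0}, {"dx": 0, "dy": -0.001, "dz": -0.001, "wx": 0, "wy": 0, "wz": 0, "jaw": 0}])

```text
t: 8.3
tcp_pos: [0.6238, 0.101, 0.1849]
tool_rot: [0.644, 0.765, -0.001, -0.001]
force: [-6.9, -1.4, -3.1]
gripper_width: 0.0098
```

Run:
```python
from h import *
base=np.array([-25.2,4,149.1]);rows([w(base+[x,0,z]) for x,z in((29.9,42.8),(36.7,48.8),(43.9,54.4),(51.5,59.4),(59.5,63.9))])
s=env.read_state(); print(CH.inv().apply(s["force"]),s["torque"],s["gripper_width"])
```

```text
t 8.3 tcp [0.6238 0.101  0.1849] chamber [ -3.6   4.1 184.9] F [-6.9 -1.4 -3.1]
[-0.0001, 0.0083, -0.007] [-0.004, -0.0, 0.0]
[-0.0001, 0.015, -0.013] [-0.004, -0.0, 0.0]
[-0.0001, 0.0222, -0.0187] [-0.004, -0.0, 0.0]
[-0.0001, 0.0298, -0.0237] [-0.004, -0.0, 0.0]
[-0.0001, 0.0378, -0.0282] [-0.004, -0.0, 0.0]
[-7.0914905  -0.23601608 -3.12830155] [-0.32481118  1.24815082  0.10612562] 0.009845297510242337
```

send_rows(rows=[{"dx": 0, "dy": 0.007, "dz": -0.006, "wx": 0, "wy": 0, "wz": 0, "jaw": 0}, {"dx": 0, "dy": 0.0135, "dz": -0.012, "wx": 0, "wy": 0, "wz": 0, "jaw": 0}, {"dx": 0, "dy": 0.0205, "dz": -0.018, "wx": 0, "wy": 0, "wz": 0, "jaw": 0}, {"dx": 0, "dy": 0.028, "dz": -0.023, "wx": 0, "wy": 0, "wz": 0, "jaw": 0}, {"dx": 0, "dy": 0.032, "dz": -0.0255, "wx": 0, "wy": 0, "wz": 0, "jaw": 0}])

```text
t: 8.93
tcp_pos: [0.6547, 0.1064, 0.2126]
tool_rot: [0.644, 0.765, -0.002, -0.002]
force: [-14.2, -1.7, 12.5]
gripper_width: 0.0096
```

```bash
cat >> h.py <<'E'
def lid():
    s=env.read_state(); d=CH.inv().apply(s["tcp_pos"]-O)*1000-np.array([-25.2,4,149.1]); b=np.array([-120+d[0],52+d[2]])
    print("disp",d.round(1),"theta",np.degrees(np.arctan2(b[1],-b[0]))-np.degrees(np.arctan2(52,120)),"rad",np.hypot(*b),"F",CH.inv().apply(s["force"]).round(1),"w",s["gripper_width"],s["t"])
E
python3 - <<'E'
from h import *
lid()
f=imaging.grab_frame("scene")
cv2.imwrite("pics/c10.png",cv2.resize(f["pixels"][100:360,220:520],None,fx=2.3,fy=2.3,interpolation=cv2.INTER_CUBIC))
E
```

```text
disp [53.   0.3 63.5] theta 36.46037953215667 rad 133.52460992196671 F [-14.3   0.7  12.5] w 0.009562213648248998 8.925
```

View pics/c10.png

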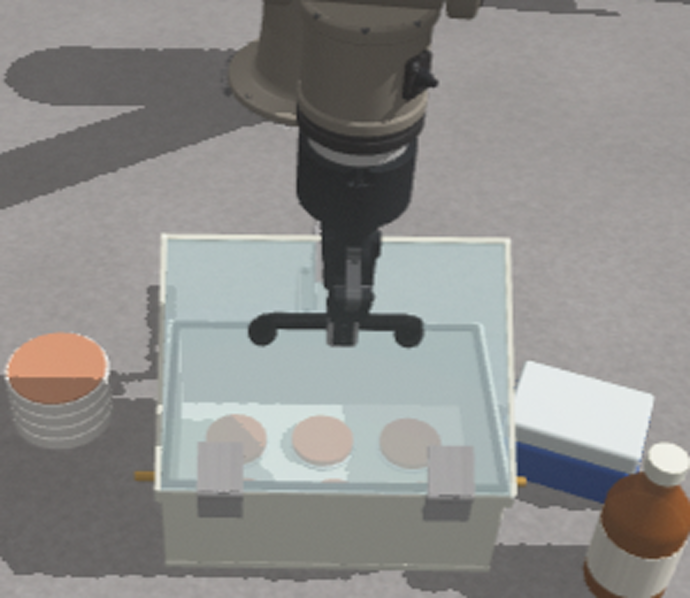

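```bash
cat >> h.py <<'E'
def yplane(f,uv,y):
    o,d=ray(f,uv); o=CH.inv().apply(o-O)*1000; d=CH.inv().apply(d); return o+d*(y-o[1])/d[1]
def onarc(f,uv,y,z0=103,x0=95,r=195):
    # lid front top edge lies at local (-195,+8) of hinge: angle from elevation of front edge line; use v only: solve theta with proj
    from scipy.optimize import brentq
    g=lambda th: proj(f,w((x0-195*np.cos(th)+8*np.sin(th),y,z0+195*np.sin(th)+8*np.cos(th))))[1]-uv[1]
    return np.degrees(brentq(g,-.1,1.2))
E
python3 - <<'E'
from h import *
f=imaging.grab_frame("scene")
for uv,y in(((162/2.3+220,236/2.3+100),-133),((510/2.3+220,239/2.3+100),133)):
    print(uv,onarc(f,uv,y),[proj(f,w((95-195*np.cos(t)+8*np.sin(t),y,103+195*np.sin(t)+8*np.cos(t)))).round(1).tolist() for t in np.radians([33,36,38,41,44])])
im=cv2.resize(f["pixels"][170:230,270:470],None,fx=4,fy=4,interpolation=cv2.INTER_CUBIC);cv2.imwrite("pics/c11.png",im)
# shut check
g=cv2.imread("pics/scene0.png");print(onarc(f,(295,233.5),-133),onarc(f,(434,235),133))
t=imaging.grab_frame("top");cv2.imwrite("pics/t11.png",t["pixels"])
E
```

```text
Traceback (most recent call last):
  File "h.py", line 41, in onarc
    return np.degrees(brentq(g,-.1,1.2))
                      ~~~~~~^^^^^^^^^^^
ValueError: f(a) and f(b) must have different signs
```

Run:
```python
from h import *
lid()
t=imaging.grab_frame("top");cv2.imwrite("pics/t11.png",cv2.resize(t["pixels"][140:360,120:420],None,fx=2.5,fy=2.5,interpolation=cv2.INTER_CUBIC))
for y in(-133,133):
  print(y,[(d,proj(t,w((95-195*np.cos(q)+8*np.sin(q),y,103+195*np.sin(q)+8*np.cos(q)))).round(1).tolist()) for d in (0,33,36,39,42,45) for q in[np.radians(d)]])
```

```text
disp [53.8  0.3 64.1] theta 36.88162393508963 rad 133.64829209249044 F [-12.1   0.5  10.9] w 0.009388222694581817 9.025
-133 [(0, [358.9, 288.3]), (33, [361.5, 259.7]), (36, [361.4, 255.1]), (39, [361.2, 250.1]), (42, [360.9, 244.9]), (45, [360.5, 239.4])]
133 [(0, [202.4, 312.2]), (33, [188.4, 285.7]), (36, [186.9, 281.2]), (39, [185.4, 276.4]), (42, [183.9, 271.2]), (45, [182.4, 265.8])]
```

View pics/t11.png

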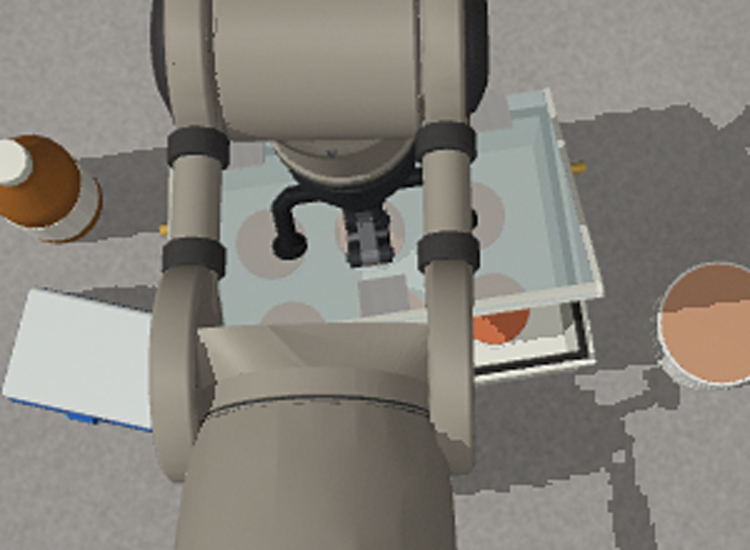

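Run:
```python
from h import *
t=imaging.grab_frame("top")
for h in(0,8):
  for y in(-133,):
    print(h,[(d,proj(t,w((95-195*np.cos(q)+h*np.sin(q),y,103+195*np.sin(q)+h*np.cos(q)))).round(1).tolist()) for d in (0,33,35,37,39,41,43,45) for q in[np.radians(d)]])
cv2.imwrite("pics/t12.png",cv2.resize(t["pixels"][215:305,300:375],None,fx=6,fy=6,interpolation=cv2.INTER_CUBIC))
```

```text
0 [(0, [358.4, 288.7]), (33, [361.5, 263.0]), (35, [361.5, 260.2]), (37, [361.4, 257.1]), (39, [361.3, 254.0]), (41, [361.2, 250.7]), (43, [361.0, 247.2]), (45, [360.8, 243.7])]
8 [(0, [358.9, 288.3]), (33, [361.5, 259.7]), (35, [361.4, 256.7]), (37, [361.3, 253.5]), (39, [361.2, 250.1]), (41, [361.0, 246.7]), (43, [360.8, 243.1]), (45, [360.5, 239.4])]
```

View pics/t12.png

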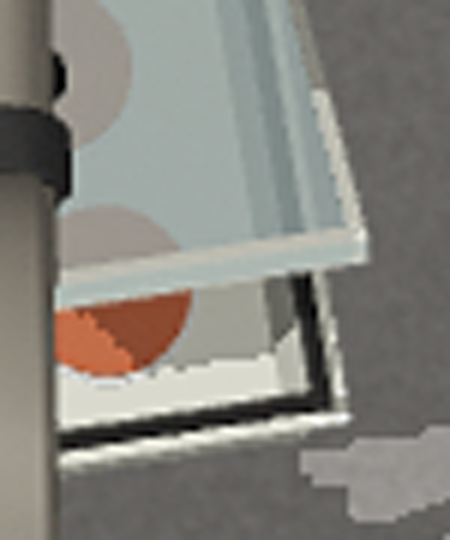

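send_rows(rows=[{"dx": 0, "dy": 0.003, "dz": -0.0045, "wx": 0, "wy": 0, "wz": 0, "jaw": 0}, {"dx": 0, "dy": 0.008, "dz": -0.007, "wx": 0, "wy": 0, "wz": 0, "jaw": 0}, {"dx": 0, "dy": 0.0125, "dz": -0.0095, "wx": 0, "wy": 0, "wz": 0, "jaw": 0}, {"dx": 0, "dy": 0.0125, "dz": -0.0095, "wx": 0, "wy": 0, "wz": 0, "jaw": 0}])

```text
t: 9.62
tcp_pos: [0.6682, 0.1088, 0.2204]
tool_rot: [0.644, 0.765, -0.001, -0.001]
force: [-7.7, -1.5, 0.3]
gripper_width: 0.0099
```

Run:
```python
from h import *
lid()
t=imaging.grab_frame("top")
cv2.imwrite("pics/t13.png",cv2.resize(t["pixels"][205:305,290:375],None,fx=6,fy=6,interpolation=cv2.INTER_CUBIC))
f=imaging.grab_frame("scene")
cv2.imwrite("pics/c13.png",cv2.resize(f["pixels"][100:360,220:520],None,fx=2.3,fy=2.3,interpolation=cv2.INTER_CUBIC))
```

```text
disp [66.7  0.4 71.3] theta 43.20651993258016 rad 134.31232890721557 F [-7.9 -0.2  0.3] w 0.00988691712022837 9.625
```

View pics/t13.png

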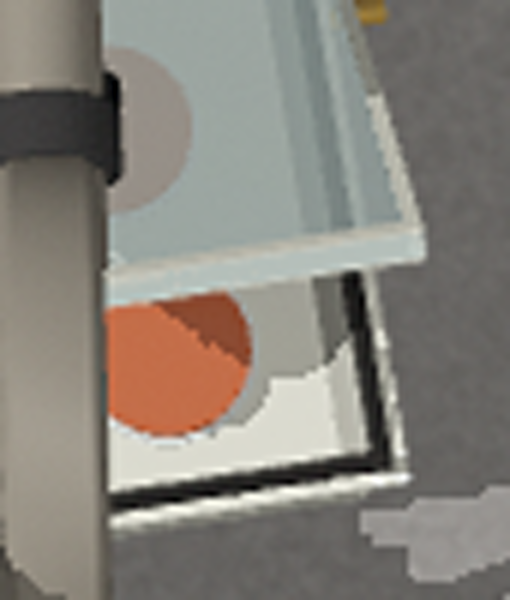

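View pics/c13.png

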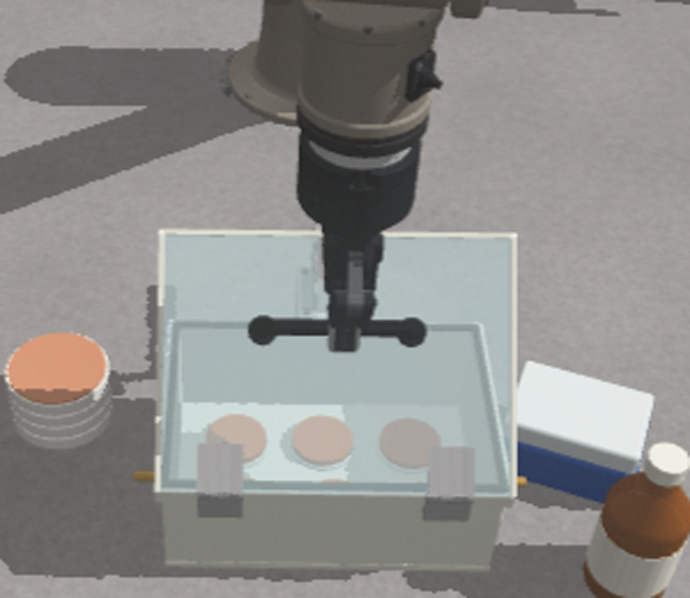

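Run:
```python
from h import *
t=imaging.grab_frame("top"); lid()
print(proj(t,w((-90,-130,100))),proj(t,w((-100,-133,111))))
g=cv2.cvtColor(t["pixels"],cv2.COLOR_BGR2GRAY).astype(int)
for u in(350,354): print(u,[(v,g[v,u]) for v in range(236,292)])
e=lambda d,h:proj(t,np.array([w((95-195*np.cos(d)+h*np.sin(d),y,103+195*np.sin(d)+h*np.cos(d))) for y in(-133,-100)]))
for d in(41,42,43,44,45): print(d,[ (lambda P:[round(float(np.interp(u,P[::-1,0],P[::-1,1])),1) for u in(350,354)])(e(np.radians(d),h)) for h in(0,8)])
```

```text
disp [66.6  0.4 71.2] theta 43.132975511206844 rad 134.30712406243052 F [-6.1  1.7 -1. ] w 0.009821587952975778 9.775
[355.61323568 283.34273613] [358.88441084 288.32624406]
350 [(236, np.int64(148)), (237, np.int64(151)), (238, np.int64(156)), (239, np.int64(157)), (240, np.int64(156)), (241, np.int64(160)), (242, np.int64(163)), (243, np.int64(178)), (244, np.int64(182)), (245, np.int64(194)), (246, np.int64(187)), (247, np.int64(187)), (248, np.int64(191)), (249, np.int64(200)), (250, np.int64(133)), (251, np.int64(97)), (252, np.int64(97)), (253, np.int64(62)), (254, np.int64(21)), (255, np.int64(21)), (256, np.int64(22)), (257, np.int64(23)), (258, np.int64(21)), (259, np.int64(21)), (260, np.int64(41)), (261, np.int64(40)), (262, np.int64(37)), (263, np.int64(37)), (264, np.int64(37)), (265, np.int64(35)), (266, np.int64(38)), (267, np.int64(50)), (268, np.int64(46)), (269, np.int64(59)), (270, np.int64(70)), (271, np.int64(70)), (272, np.int64(95)), (273, np.int64(130)), (274, np.int64(148)), (275, np.int64(160)), (276, np.int64(192)), (277, np.int64(192)), (278, np.int64(192)
[... 990 characters left out ...]
 (268, np.int64(163)), (269, np.int64(160)), (270, np.int64(161)), (271, np.int64(161)), (272, np.int64(163)), (273, np.int64(165)), (274, np.int64(138)), (275, np.int64(104)), (276, np.int64(104)), (277, np.int64(70)), (278, np.int64(35)), (279, np.int64(33)), (280, np.int64(32)), (281, np.int64(39)), (282, np.int64(32)), (283, np.int64(92)), (284, np.int64(231)), (285, np.int64(211)), (286, np.int64(114)), (287, np.int64(96)), (288, np.int64(100)), (289, np.int64(100)), (290, np.int64(152)), (291, np.int64(149))]
41 [[252.3, 251.7], [248.3, 247.7]]
42 [[250.6, 250.0], [246.5, 245.9]]
43 [[248.9, 248.3], [244.7, 244.1]]
44 [[247.1, 246.5], [242.8, 242.2]]
45 [[245.3, 244.7], [240.9, 240.3]]
```

send_rows(rows=[{"dx": 0, "dy": 0.0015, "dz": -0.0005, "wx": 0, "wy": 0, "wz": 0, "jaw": 0}, {"dx": 0, "dy": 0.0025, "dz": -0.001, "wx": 0, "wy": 0, "wz": 0, "jaw": 0}, {"dx": 0, "dy": 0.0025, "dz": -0.001, "wx": 0, "wy": 0, "wz": 0, "jaw": 0}, {"dx": 0, "dy": 0.0025, "dz": -0.001, "wx": 0, "wy": 0, "wz": 0, "jaw": 0}])

```text
t: 10.28
tcp_pos: [0.6711, 0.1094, 0.222]
tool_rot: [0.644, 0.765, -0.0, -0.0]
force: [-5.7, -0.0, 0.9]
gripper_width: 0.01
```

Run:
```python
from h import *
lid()
t=imaging.grab_frame("top")
g=cv2.cvtColor(t["pixels"],cv2.COLOR_BGR2GRAY).astype(int)
for u in(350,354): print(u,g[238:254,u].tolist())
cv2.imwrite("pics/t14.png",t["pixels"])
lid()
```

```text
disp [69.6  0.4 72.9] theta 44.61224370490263 rad 134.68521038119516 F [-5.6  1.   0.9] w 0.010024775181342083 10.275
350 [153, 152, 165, 175, 194, 193, 189, 189, 192, 186, 162, 165, 137, 99, 99, 61]
354 [142, 150, 177, 189, 189, 189, 189, 191, 185, 107, 100, 103, 104, 107, 106, 102]
disp [69.7  0.4 72.9] theta 44.61857289288333 rad 134.6722767843786 F [-6.6  0.9  1.2] w 0.00971372662317461 10.325
```

View pics/t14.png

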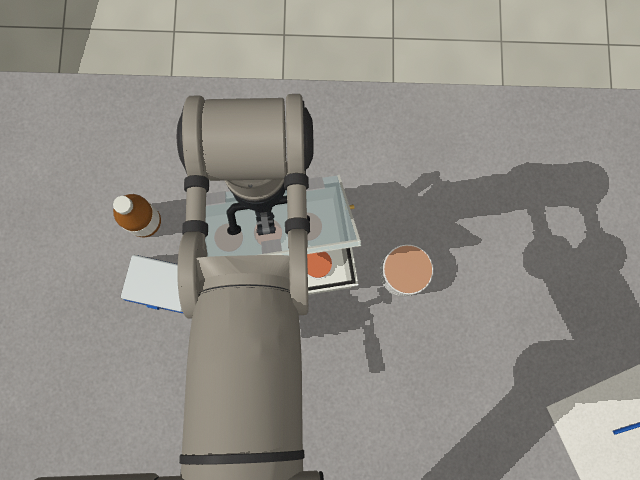

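Run:
```python
from h import *
print(env.job_done()); lid()
```

```text
the job is handed in; nothing more can be done
None
the job is handed in; nothing more can be done
```

The clamp is thrown back and the lid is being held open at about 44 degrees by its handle. I handed the job in at about 10.3 s; no verdict was reported.

- **Clamp:** I pushed the blue lever over to the front with closed fingers until it hit its stop, which showed as a stiff rise to about 18 N. A picture taken afterwards put the lever close to its end angle, at 87 to 88 degrees, with the clamp arm standing up.
- **Lid angle:** I pinched the bow handle bar and raised the lid along its arc. The gripper's position gives 44.6 degrees. The lid's edge in the top view gives roughly 43.5 to 44, with about 1 degree of uncertainty.
- **Hold:** The gripper is still on the bar with about 10 mm of opening and 7 N of force.
- **Bystanders:** In the last top view, the bottle, dish stack and tip box stand where they were.
- **Disagreements:** During the lift the gripper ran about 3 to 4 mm outside the radius I expected, perhaps because the bar slid a little in the pads. The side force reached about 19 N, so I eased the path outward. In the top view the lid and tub edges were each about 1.5 pixels off, in opposite directions, so I averaged the angle readings.
- **Not checked:** My reading after the hand-in was refused, so I could not check that the lid stayed put during the final second.

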